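Start the turntable at its guarded switch

ROBOT

A 6-joint arm with a two-finger parallel gripper is mounted at the origin on the work surface; the furniture and walls round the work are solid. World frame = base frame: x ahead of the robot, y to its left, z up, the work surface at z = 0. Lengths are in mm, angles in rad, forces in N, time in s.
With the tool pointing down it reaches from about 350 to 875 mm from the base axis. Payload 4.2 kg.
Tool frame: the origin (TCP) lies midway between the tips of the shut fingers; the grasp point (between the pads) lies 19 mm behind it (arm.tcp_to_grasp is the distance from the TCP to the grasp point, in mm); z points along the fingers, y is the line along which they close (so a half turn about z gives the same grasp; the last joint's range is limited). The gripper opens to 85 mm and grips with 20 to 120 N. Pads are 22 mm wide; open, the fingers measure 114 mm over their backs; the gripper's body (76 mm by 85 mm) begins 54 mm behind the grasp point. The pads swing forward as they close: fully open they stand 13 mm farther back than shut.
Start: joints at [1.532, 0.385, 0.008, 0, -1.194, -0.259], TCP at [183.354, 597.479, 231.312] pointing down, gripper open.
Joint ranges: [-3.14, 3.14], [-1.21, 2.06], [-1.07, 1.41], [-3.16, 2.05], [-2.99, -0.16], [-3.1, 3.1]. Speed limits (rad/s): [2.79, 2.79, 3.14, 3.14, 3.14, 3.14].

INTERFACE

Orientations are given as a unit quaternion [x, y, z, w].
In Python, from bench import arm gives the robot as it stands.
- The arm moves only by the tool arm_command, never from a script. Its argument "rows" is a list of rows, each a list of 2 entries, a list of its own where there are three numbers: the shift along the tool's x, y, z as a fraction of full scale, then the turn, a rotation vector about the tool's x, y, z as a fraction of full scale. In form: [[[x, y, z], [wx, wy, wz]], ...]. A call has 1 to 5 rows; each row is the pose to reach, as a shift and turn from the pose commanded when the call began, along the tool's axes at that moment, turning the shorter way round; what a row does not reach only later rows make up. Full scale, the value 1, is 0.25 m for a shift and 180 degrees for a turn. A row lasts 1/10 s, in which the tool goes at most 50 mm and 8.59 degrees, less where a joint would pass 70% of its speed; a pose out of reach is approached as far as the arm can. A call with a number of a shift or a turn outside -1 to 1 is refused whole. A call with a gripper value outside its range is refused whole. "grip" is the opening, from 0 (shut) to 1 (fully open), set as the call begins (left out, the last holds). The fingers move at their own pace and stop on an object; the grip force is fixed at half the most. Time passes only in rows, so rows that repeat a pose let the fingers close. It gives the time, the measured TCP pose, the force, the opening and the grip force at its end, in the units of the state.
- arm.read_state(): the state, without advancing time (a new reading comes with each control period).
- arm.get_image(name): name is "scene" or "top" or "wrist"; returns (picture, depth): 384x512x3 uint8, blue, green, red; 384x512 float32, mm along the optical axis (not along the pixel's ray), 0 where there is no reading.
- arm.camera_info(name): a dict with "fx", "fy", "cx", "cy" (pixels), "extrinsics" (4x4, takes a point from camera to world coordinates). Camera axes: x right, y down, z forward; pixel columns grow to the right and rows downward; lengths in mm; the calibration is good to about 2 mm. A picture is of the moment at which its call begins: read the wrist's pose just before it. camera_info takes no time and is no camera call; for the wrist camera it gives the pose at the moment of the call.
- arm.job_done(): hands the job in; it is judged then, once.
Trained networks look in the newest picture that a camera, given by its name, has taken for a name from the list of things; names that differ only in an ending like _2 or _b are one class to them, and where a whole thing is asked for, a point or a joint stands for the part that bears it (a point fixed in the world has none). Each returns a list of dicts, best first, with "score" (0 to 1); they miss things now and then, are a little off and sometimes report something else, mostly with a low value. They report only what shows in the picture. A call takes as long as a camera call. They do not tell look-alikes from the thing itself.
- arm.spot_in(camera, query): "position" ([column, row] in pixels, amid what is visible of it).
The state is a dict: "clock": time; "joints": joint angles; "joint_vel": joint speeds; "joint_efforts": joint torques, N m; "position": TCP position; "ee_rot": TCP orientation; "contact_force": force on the tool from outside, world axes, zero at the start; "wrist_torque": the same for the moment, N m; "gripper_width": finger opening in mm; "grasp_force": force on a finger pad.
Only numpy, scipy, OpenCV 4.12 (cv2) and the standard library are available. Lean on these libraries where they do the work, as an engineer would, in place of code of your own. Each camera call takes 0.05 s, during which the arm holds its last target. There are 200 camera calls.

TASK

Start the turntable for the clay angel: on the switch box with the yellow guard, flip the guard up and over until it stays open by itself, then press the green button beneath all the way down and let it come up again. Leave the yellow guard open, and leave the guard of the red-guarded box shut.

Things in the scene. Friction and masses are not known exactly. Their poses are not given: they have to be found in the camera images.
- yellow_box: Grey switch box with a yellow guard, fixed to the desk, 116 x 90 mm, 35 mm high. It may stand left or right of an equal box with a red guard. Origin: centre of its underside; z up; x from its front (lift tab, roughly towards the robot) to its back (hinge). The positions given for its guard and button are in this frame.
- yellow_guard (a joint): Yellow guard, rad: 0 shut, 2.2 open. Hinge along y at x 48, z 41 mm. Shut: cover x -40 to 52, 64 mm wide, top z 67; tab 24 wide (y), 8 thick juts out over x -40 to -80: pinch its sides at x -64, z 65 (fingers closing along y let it pivot) and lead it up and back round the hinge. 60 g, free: let go below 1.2 rad it falls shut, beyond it falls open and stays.
- yellow_button (a joint): Green round button under the yellow guard, 32 mm across, centre at x 0, y 0 of the box, top at z 55 mm when up, in a black collar 48 mm across with its top at z 47 mm. Value: m down, 0 up, 0.008 fully down. Spring: 1.5 N at first, 5 N fully down; it comes up when let go. Free from above once the guard is open.
- red_guard (a joint): Hinge of the red guard on the other switch box (same shape and size, red cover, black button), rad: 0 shut, grows as it opens. To be left shut.
There are look-alikes about, which are no part of the job. What is meant by the part that bears red_guard is not purple, and is the larger of those in its own colour.

How it is judged (in metres and radians):
On the way, in this order (a step that is already met when the one before it is completed fails the run):
1. the yellow guard is flipped up past the upright (beyond 1.5 rad) (value of joint yellow_guard above 1.5 rad), for 0.2 s.
2. the green button is pressed down (more than 5.5 mm of its 8 mm) with the yellow guard open (value of joint yellow_button above 0.0055 m and value of joint yellow_guard above 1.5 rad), for 0.05 s.
At the end, for the whole second after the job is handed in: The yellow guard stays open (beyond 1.5 rad), the green button is up again (less than 2 mm down), and the red guard is shut (less than 0.15 rad) (value of joint yellow_guard above 1.5 rad and value of joint yellow_button below 0.002 m and value of joint red_guard below 0.15 rad); the robot touches nothing.
It fails at once if the red guard is lifted (more than 0.3 rad) (value of joint red_guard above 0.3 rad).
It fails at once if the green button is pressed while the yellow guard is not open (value of joint yellow_button above 0.004 m and value of joint yellow_guard below 1.2 rad).
It also fails if it takes over 40 s, if anything falls off the work surface, if the arm or the gripper's body presses on something with over 40 N, if the wrist force passes 120 N, or if a joint passes its speed limit or range.

## Working session

There is one attempt and no reset: what is moved stays moved. The work goes in short steps, Python scripts to look and compute and a tool call to move; the robot and the scene stay as the last step left them, time stands still between calls to the robot, and variables do not carry over. Pictures are saved under pics/ and viewed, at most 10 in all, crops included, and the job is handed in when it is done.

Besides the shell and the picture viewer there is one more tool, called after ">>>" as a command line: name --argument value ..., lists and objects as JSON in quotes. arm_command: Moves the arm, as the interface text tells. Shift numbers are shares of 0.25 m and turn numbers shares of 180 degrees, none past 1 either way. Its arguments: {"type":"object","properties":{"rows":{"type":"array","items":{"type":"array"}},"grip":{"type":"number"}},"required":["rows"]}

```bash
mkdir -p pics; cat > h.py <<'E'
from bench import arm
import numpy as np, cv2
from scipy.spatial.transform import Rotation as R
def px2w(cam,d,u,v,info=None):
    i=info or arm.camera_info(cam); E=np.array(i["extrinsics"])
    p=np.array([(u-i["cx"])/i["fx"]*d,(v-i["cy"])/i["fy"]*d,d,1]); return (E@p)[:3]
def cloud(cam,d):
    i=arm.camera_info(cam);E=np.array(i["extrinsics"])
    v,u=np.mgrid[0:384,0:512]
    P=np.stack([(u-i["cx"])/i["fx"]*d,(v-i["cy"])/i["fy"]*d,d],-1)
    return P@E[:3,:3].T+E[:3,3]
E
python3 - <<'E'
from h import *
ims=[]
for c in("scene","top"):
    im,d=arm.get_image(c); ims.append(im); P=cloud(c,d)
    np.savez(f"{c}.npz",im=im,d=d,P=P)
    for q in("yellow_box","yellow_guard","yellow_button","red_guard"):
        for r in arm.spot_in(c,q)[:3]:
            u,v=map(int,r["position"]); print(c,q,r["position"],round(r["score"],2),P[v,u].round())
cv2.imwrite("pics/a.png",cv2.resize(np.vstack(ims),(800,1200))[:600]); cv2.imwrite("pics/b.png",cv2.resize(ims[1],(800,600)))
s=arm.read_state();print(s)
E
```

```text
scene yellow_box [330.5, 231.7] 0.56 [ 499. -174.   71.]
scene yellow_guard [328.6, 228.6] 0.64 [ 503. -160.   66.]
scene red_guard [227.9, 183.7] 0.76 [332. 136.  49.]
scene red_guard [279.8, 165.9] 0.67 [508. 123.  67.]
scene red_guard [156.5, 161.1] 0.67 [159. 310.  68.]
top yellow_box [354.8, 142.3] 0.93 [ 501. -139.   69.]
top yellow_guard [359.8, 138.1] 0.56 [ 511. -152.   66.]
top yellow_guard [355.3, 141.0] 0.48 [ 504. -142.   66.]
top red_guard [171.5, 284.5] 0.87 [178. 299.  69.]
top red_guard [239.9, 217.8] 0.73 [330. 139.  47.]
top red_guard [234.9, 137.9] 0.65 [522. 146.  65.]
{'clock': 0.5, 'joints': array([ 1.53157766e+00,  3.84734463e-01,  7.81179065e-03, -8.05611636e-05,
       -1.19399318e+00, -2.58595712e-01]), 'joint_vel': array([-0.0002913 , -0.00097669,  0.00173768,  0.00051132,  0.00048916,
        0.00073537]), 'joint_efforts': array([-7.41850442e-06, -3.91690063e+01,  1.88444102e+01,  4.18717727e+00,
       -7.69620292e-04, -1.43629599e-06]), 'position': array([183.34328444, 597.43511992, 231.2446907 ]), 'ee_rot': array([ 9.88931593e-01, -1.48372163e-01, -3.06867188e-05,  6.35025306e-05]), 'contact_force': array([ 0.4236332 , -0.05969369,  0.07805301]), 'wrist_torque': array([1.73054758e-02, 7.55048548e-06, 5.84363141e-03]), 'grasp_force': 0.0, 'gripper_width': 85.49741295134562}
```

View pics/a.png

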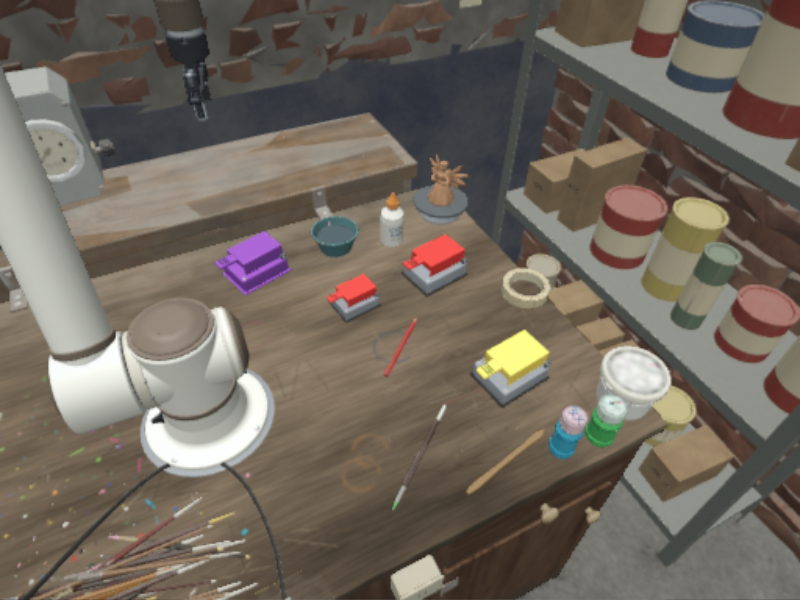

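View pics/b.png

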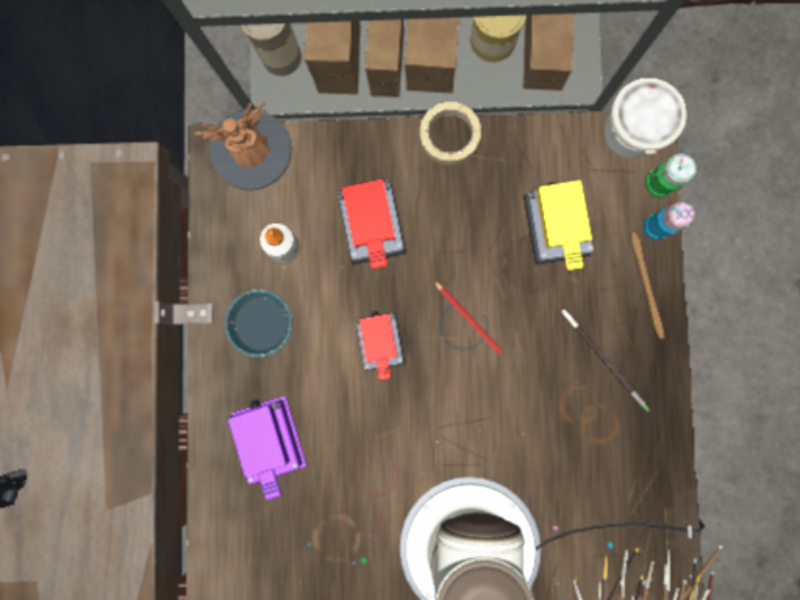

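The scene and top pictures show the yellow box at the right (top view, 800-px scale, about (563,222)), shut, with its tab towards the robot at (573,256). The big red box is at (371,218), and the smaller red box and the purple one are look-alikes. Next I fit the guard's pose.

```bash
python3 - <<'E'
from h import *
for c in("scene","top"):
    f=np.load(c+".npz"); P=f["P"]; h=cv2.cvtColor(f["im"],cv2.COLOR_BGR2HSV)
    m=(h[...,0]>22)&(h[...,0]<36)&(h[...,1]>130)&(h[...,2]>120)&(P[...,2]>57)&(P[...,2]<80)&(f["d"]>0)&(np.abs(P[...,0]-510)<120)&(np.abs(P[...,1]+150)<100)
    Q=P[m]; print(c,len(Q),"z",np.percentile(Q[:,2],[5,50,95]).round(1))
    # known template: rect x -40..52 y+-32, tab x -80..-40 y+-12; best-fit by overlap
    from scipy.optimize import differential_evolution as DE
    X=Q[:,:2]
    def cost(p):
        q=(X-p[:2])@np.array([[np.cos(p[2]),-np.sin(p[2])],[np.sin(p[2]),np.cos(p[2])]])
        x,y=q.T
        d1=np.hypot(np.maximum(np.maximum(-40-x,x-52),0),np.maximum(abs(y)-32,0))
        d2=np.hypot(np.maximum(np.maximum(-80-x,x+40),0),np.maximum(abs(y)-12,0))
        d=np.minimum(d1,d2)
        # coverage: template grid to points
        G=T@np.array([[np.cos(p[2]),np.sin(p[2])],[-np.sin(p[2]),np.cos(p[2])]])+p[:2]
        g=tree.query(G)[0]
        return np.mean(d**2)+np.mean(np.maximum(g-1.5,0)**2)
    from scipy.spatial import cKDTree
    tree=cKDTree(X)
    a=[(x,y) for x in range(-38,52,5) for y in range(-30,31,5)]+[(x,y) for x in range(-78,-40,5) for y in range(-10,11,5)]
    T=np.array(a,float)
    r=DE(cost,[(450,570),(-220,-80),(-.7,.7)],seed=0,popsize=12,maxiter=80); print(r.x,r.fun)
# tall obstacles near
for c in("scene","top"):
    f=np.load(c+".npz");P=f["P"].reshape(-1,3)
    for z0 in(80,150,250,350,500):
        m=(P[:,2]>z0)&(P[:,2]<z0+100)&(P[:,0]>350)&(abs(P[:,1]+150)<160)
        if m.sum(): print(c,z0,m.sum(),"minx",P[m].min(0).round(),P[m].max(0).round())
E
```

```text
scene 102 z [58.  63.9 69.1]
[ 4.90295761e+02 -1.78715525e+02 -3.45003999e-01] 190.04662882085313
top 1244 z [64.6 67.9 70.9]
[ 5.10802376e+02 -1.56491761e+02  1.33428515e-01] 0.0047888615901242
scene 80 901 minx [ 484. -310.   80.] [1328.    9.  104.]
scene 250 2766 minx [ 979. -234.  276.] [1124.   10.  350.]
scene 350 1488 minx [1018. -164.  350.] [1105.   10.  450.]
scene 500 208 minx [1050.  -49.  500.] [1068.    9.  531.]
top 80 1289 minx [ 485. -310.   80.] [ 716. -231.  106.]
```

```bash
cat >> h.py <<'E'
def rows(cur_p,cur_q,targets):
    """targets: list of (pos mm, Rotation); fractions relative to current pose"""
    R0=R.from_quat(cur_q)
    for p,Rt in targets:
        print(np.round(R0.inv().apply(np.array(p)-cur_p)/250,3).tolist(),np.round((R0.inv()*Rt).as_rotvec()/np.pi,3).tolist())
def down(yaw): return R.from_euler('z',yaw)*R.from_euler('x',np.pi)
E
python3 - <<'E'
from h import *
s=arm.read_state();p,q=s["position"],s["ee_rot"]
W=[([370,440,240],-.2),([470,230,250],-.1),([480,20,250],0),([440,-168,240],.133)]
for w,y in W:
    rows(p,q,[(w,down(y))]); p=np.array(w);q=down(y).as_quat()
E
```

```text
[0.899, 0.383, -0.035] [0.0, 0.0, -0.031]
[0.559, 0.744, -0.04] [-0.0, 0.0, -0.032]
[0.124, 0.832, 0.0] [0.0, 0.0, -0.032]
[-0.16, 0.752, 0.04] [0.0, 0.0, -0.042]
```

>>> arm_command --rows '[[[0.899,0.383,-0.035],[0,0,-0.031]],[[0.899,0.383,-0.035],[0,0,-0.031]],[[0.899,0.383,-0.035],[0,0,-0.031]],[[0.899,0.383,-0.035],[0,0,-0.031]],[[0.899,0.383,-0.035],[0,0,-0.031]]]'

```text
clock: 1.0
position: [371.5, 438.4, 240.5]
ee_rot: [0.995, -0.1, 0.0, -0.0]
contact_force: [-0.1, 1.2, -0.8]
gripper_width: 85.6
grasp_force: 0.0
```

>>> arm_command --rows '[[[0.559,0.744,-0.04],[0,0,-0.032]],[[0.559,0.744,-0.04],[0,0,-0.032]],[[0.559,0.744,-0.04],[0,0,-0.032]],[[0.559,0.744,-0.04],[0,0,-0.032]],[[0.559,0.744,-0.04],[0,0,-0.032]]]'

```text
clock: 1.5
position: [470.8, 227.2, 250.6]
ee_rot: [0.999, -0.051, 0.0, -0.0]
contact_force: [0.1, -0.2, 0.5]
gripper_width: 85.3
grasp_force: 0.0
```

>>> arm_command --rows '[[[0.124,0.832,0],[0,0,-0.032]],[[0.124,0.832,0],[0,0,-0.032]],[[0.124,0.832,0],[0,0,-0.032]],[[0.124,0.832,0],[0,0,-0.032]],[[0.124,0.832,0],[0,0,-0.032]]]'

```text
clock: 2.0
position: [479.5, 16.1, 250.4]
ee_rot: [1.0, -0.002, 0.0, 0.0]
contact_force: [-0.5, 0.5, 0.0]
gripper_width: 85.6
grasp_force: 0.0
```

>>> arm_command --rows '[[[-0.16,0.752,0.04],[0,0,-0.042]],[[-0.16,0.752,0.04],[0,0,-0.042]],[[-0.16,0.752,0.04],[0,0,-0.042]],[[-0.16,0.752,0.04],[0,0,-0.042]],[[-0.16,0.752,0.04],[0,0,-0.042]]]'

```text
clock: 2.5
position: [438.9, -171.5, 239.8]
ee_rot: [0.998, 0.063, -0.0, 0.0]
contact_force: [0.0, 0.3, -0.7]
gripper_width: 85.3
grasp_force: 0.0
```

```bash
python3 - <<'E'
from h import *
s=arm.read_state(); info=arm.camera_info("wrist"); im,d=arm.get_image("wrist"); P=cloud("wrist",d)
print(s["position"],s["ee_rot"],s["joints"].round(2), np.array(info["extrinsics"]).round(2).tolist())
for q in("yellow_box","yellow_guard"): 
    for r in arm.spot_in("wrist",q)[:2]: print(q,r)
h=cv2.cvtColor(im,cv2.COLOR_BGR2HSV)
m=(h[...,0]>22)&(h[...,0]<36)&(h[...,1]>130)&(h[...,2]>120)&(P[...,2]>60)&(P[...,2]<80)
np.savez("w1.npz",im=im,d=d,P=P); Q=P[m]; print(len(Q),np.percentile(Q[:,2],[5,50,95]),Q.min(0),Q.max(0))
yaw=.133;B=(Q[:,:2]-[510.8,-156.5])@np.array([[np.cos(yaw),-np.sin(yaw)],[np.sin(yaw),np.cos(yaw)]])
for a in range(-90,60,10):
    k=(B[:,0]>a)&(B[:,0]<a+10)
    if k.sum()>5: print(a,k.sum(),np.percentile(B[k,1],[1,99]).round(1),np.median(Q[k,2]).round(1))
print(np.percentile(B[:,0],[.2,99.8]))
cv2.imwrite("pics/w1.png",im)
E
```

```text
[ 438.91835656 -171.46538168  239.77686249] [ 9.97997971e-01  6.32441332e-02 -4.69325223e-04  9.59760844e-05] [-0.03  0.11 -0.34  0.   -1.12  1.72] [[0.13, -0.94, -0.3, 515.38], [-0.99, -0.12, -0.04, -162.15], [0.0, 0.3, -0.95, 382.0], [0.0, 0.0, 0.0, 1.0]]
yellow_box {'position': [254.6, 106.4], 'score': 0.89}
yellow_guard {'position': [252.3, 104.5], 'score': 0.91}
5686 [65.77702689 67.08593471 68.91815452] [ 429.24136106 -190.48912377   64.19955012] [ 564.09804964 -116.92013145   71.95707652]
-90 17 [-7.  11.6] 67.9
-80 126 [-9.6 12.9] 68.9
-70 131 [-9.6 13.5] 68.7
-60 157 [-9.6 13.7] 68.8
-50 220 [-25.3  30.3] 68.5
-40 497 [-28.9  32.6] 67.0
-30 504 [-28.7  33.1] 66.9
-20 511 [-29.7  32.7] 67.0
-10 554 [-29.5  33.4] 67.0
0 541 [-29.3  33. ] 67.0
10 579 [-29.1  33.5] 67.1
20 587 [-28.8  33. ] 67.0
30 595 [-28.7  33.1] 67.0
40 645 [-29.6  33.3] 67.0
50 22 [-5.8 32.3] 66.3
[-80.31537689  50.04829599]
```

View pics/w1.png

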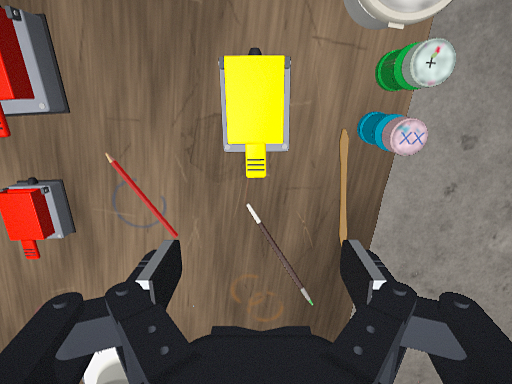

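The wrist picture shows the yellow guard shut, with its cover centred at about (255,100) and its tab at (256,160). Its path is clear. The box origin is at about (510,-155), yaw 0.133, and the tab top is at z 68.

```bash
cat >> h.py <<'E'
YAW=.133; O=np.array([510,-155.,0]); Rb=R.from_euler('z',YAW)
def B(x,y,z): return O+Rb.apply([x,y,z])
def pose(th,rg=115.0,z0=66,tilt=0.5):
    """TCP pose pinching tab with guard at th"""
    v=np.array([-67-48,z0-41]); r=np.hypot(*v); a=np.arctan2(v[1],v[0])-th
    g=B(48+r*np.cos(a),0,41+r*np.sin(a)); Rt=Rb*R.from_euler('y',tilt*th)*R.from_euler('x',np.pi)
    return g+Rt.apply([0,0,19]),Rt
E
python3 - <<'E'
from h import *
s=arm.read_state();p,q=s["position"],s["ee_rot"]
P,Rt=pose(0); print(P)
rows(p,q,[(P+[0,0,60],Rt),(P,Rt)])
for th in np.arange(0,2.0,.2):
    P2,R2=pose(th); print(round(th,1),P2.round(),R2.apply([0,0,1]).round(2))
E
```

```text
[ 443.5917085  -163.88475211   47.        ]
[0.014, -0.015, 0.533] [-0.0, -0.0, -0.0]
[0.014, -0.015, 0.773] [-0.0, -0.0, -0.0]
0.0 [ 444. -164.   47.] [ 0. -0. -1.]
0.2 [ 449. -163.   69.] [-0.1  -0.01 -1.  ]
0.4 [ 458. -162.   90.] [-0.2  -0.03 -0.98]
0.6 [ 472. -160.  108.] [-0.29 -0.04 -0.96]
0.8 [ 489. -158.  123.] [-0.39 -0.05 -0.92]
1.0 [ 508. -155.  135.] [-0.48 -0.06 -0.88]
1.2 [ 529. -152.  142.] [-0.56 -0.07 -0.83]
1.4 [ 550. -150.  144.] [-0.64 -0.09 -0.76]
1.6 [ 572. -147.  142.] [-0.71 -0.1  -0.7 ]
1.8 [ 593. -144.  136.] [-0.78 -0.1  -0.62]
```

>>> arm_command --rows '[[[0.014,-0.015,0.2],[0,0,0]],[[0.014,-0.015,0.4],[0,0,0]],[[0.014,-0.015,0.533],[0,0,0]],[[0.014,-0.015,0.66],[0,0,0]],[[0.014,-0.015,0.773],[0,0,0]]]' --grip 1

```text
clock: 3.15
position: [443.8, -162.3, 45.5]
ee_rot: [0.998, 0.068, -0.0, 0.0]
contact_force: [0.6, 0.2, 0.8]
gripper_width: 85.2
grasp_force: 0.0
```

>>> arm_command --rows '[[[0,0,0],[0,0,0]],[[0,0,0],[0,0,0]],[[0,0,0],[0,0,0]],[[0,0,0],[0,0,0]],[[0,0,0],[0,0,0]]]' --grip 0.2

```text
clock: 3.65
position: [444.6, -164.6, 48.7]
ee_rot: [0.998, 0.067, 0.002, 0.001]
contact_force: [0.5, -2.7, 3.1]
gripper_width: 22.5
grasp_force: 59.1
```

```bash
python3 - <<'E'
from h import *
for i in range(3): s=arm.read_state()
print(s["position"],s["gripper_width"],s["grasp_force"],s["contact_force"],s["joints"].round(2))
E
```

```text
[ 444.62199974 -164.57554678   48.68117151] 22.510449966455322 59.09574329853058 [ 0.50207768 -2.68598889  3.13745968] [-0.01  0.36 -0.59  0.   -0.62  1.71]
```

```bash
python3 - <<'E'
from h import *
for k in range(4):
    P,Rt=pose(.5*k); print(k); rows(P,Rt.as_quat(),[pose(.5*k+.1*j) for j in range(1,6)])
E
```

```text
0
[0.008, 0.0, -0.046] [0.0, -0.016, -0.0]
[0.021, -0.0, -0.09] [0.0, -0.032, -0.0]
[0.039, 0.0, -0.132] [0.0, -0.048, 0.0]
[0.06, 0.0, -0.173] [0.0, -0.064, -0.0]
[0.085, -0.0, -0.211] [-0.0, -0.08, -0.0]
1
[0.019, -0.0, -0.041] [0.0, -0.016, -0.0]
[0.043, -0.0, -0.08] [0.0, -0.032, 0.0]
[0.07, 0.0, -0.116] [0.0, -0.048, -0.0]
[0.1, 0.0, -0.149] [0.0, -0.064, -0.0]
[0.134, 0.0, -0.178] [0.0, -0.08, -0.0]
2
[0.029, -0.0, -0.034] [-0.0, -0.016, -0.0]
[0.061, -0.0, -0.065] [-0.0, -0.032, -0.0]
[0.096, 0.0, -0.092] [-0.0, -0.048, -0.0]
[0.133, 0.0, -0.116] [-0.0, -0.064, -0.0]
[0.173, -0.0, -0.135] [-0.0, -0.08, -0.0]
3
[0.036, 0.0, -0.025] [0.0, -0.016, -0.0]
[0.075, 0.0, -0.046] [-0.0, -0.032, -0.0]
[0.115, 0.0, -0.063] [0.0, -0.048, -0.0]
[0.157, -0.0, -0.076] [0.0, -0.064, -0.0]
[0.199, 0.0, -0.084] [-0.0, -0.08, -0.0]
```

>>> arm_command --rows '[[[0.008,0,-0.046],[0,-0.016,0]],[[0.021,0,-0.09],[0,-0.032,0]],[[0.039,0,-0.132],[0,-0.048,0]],[[0.06,0,-0.173],[0,-0.064,0]],[[0.085,0,-0.211],[0,-0.08,0]]]' --grip 0.2

```text
clock: 4.15
position: [465.2, -161.6, 100.1]
ee_rot: [0.99, 0.066, -0.125, 0.009]
contact_force: [4.1, -2.8, -9.3]
gripper_width: 22.3
grasp_force: 59.0
```

>>> arm_command --rows '[[[0.019,0,-0.041],[0,-0.016,0]],[[0.043,0,-0.08],[0,-0.032,0]],[[0.07,0,-0.116],[0,-0.048,0]],[[0.1,0,-0.149],[0,-0.064,0]],[[0.134,0,-0.178],[0,-0.08,0]]]'

```text
clock: 4.65
position: [506.2, -156.0, 134.1]
ee_rot: [0.966, 0.064, -0.251, 0.016]
contact_force: [-1.8, -3.7, -7.3]
gripper_width: 22.6
grasp_force: 59.1
```

>>> arm_command --rows '[[[0.029,0,-0.034],[0,-0.016,0]],[[0.061,0,-0.065],[0,-0.032,0]],[[0.096,0,-0.092],[0,-0.048,0]],[[0.133,0,-0.116],[0,-0.064,0]],[[0.173,0,-0.135],[0,-0.08,0]]]'

```text
clock: 5.15
position: [559.2, -148.9, 143.3]
ee_rot: [0.926, 0.061, -0.371, 0.024]
contact_force: [-5.4, -3.1, -4.4]
gripper_width: 22.2
grasp_force: 59.1
```

>>> arm_command --rows '[[[0.036,0,-0.025],[0,-0.016,0]],[[0.075,0,-0.046],[0,-0.032,0]],[[0.115,0,-0.063],[0,-0.048,0]],[[0.157,0,-0.076],[0,-0.064,0]],[[0.157,0,-0.076],[0,-0.064,0]]]'

```text
clock: 5.65
position: [602.1, -143.1, 129.3]
ee_rot: [0.884, 0.059, -0.462, 0.031]
contact_force: [-3.1, -1.9, 0.5]
gripper_width: 22.3
grasp_force: 59.3
```

```bash
python3 - <<'E'
from h import *
s=arm.read_state(); print(s["joints"].round(2),[pose(t)[0].round(1) for t in(1.5,1.9)])
im,d=arm.get_image("top"); cv2.imwrite("pics/c.png",cv2.resize(im[80:220,250:450],(800,560)))
E
```

```text
[ 0.06  0.95  0.46  0.07 -2.04  1.64] [array([ 561.4, -148.1,  143.6]), array([ 602.6, -142.6,  130.7])]
```

View pics/c.png

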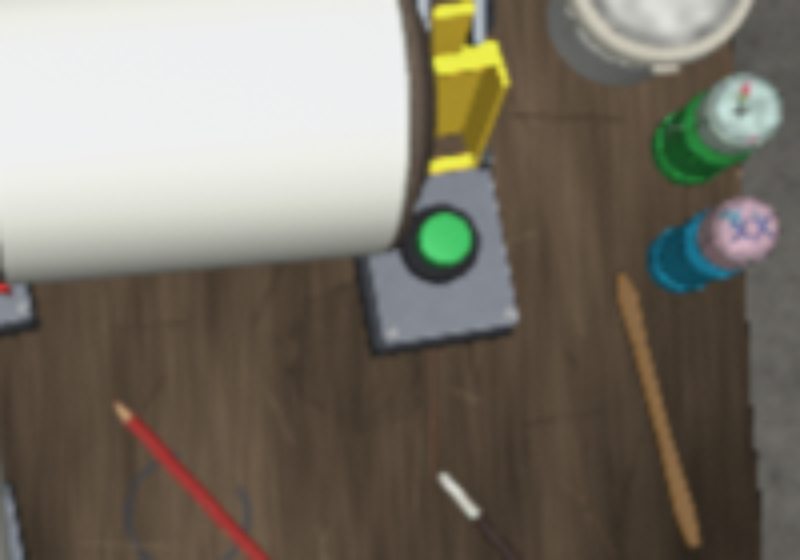

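The guard is open to about 1.9 rad. In the crop the uncovered green button is at (445,238) and the tab is held at (452,20). Next I release and retract.

>>> arm_command --rows '[[[0,0,0],[0,0,0]],[[0,0,0],[0,0,0]],[[0,0,0],[0,0,0]],[[0,0,-0.1],[0,0,0]],[[0,0,-0.25],[0,0,0]]]' --grip 0.8

```text
clock: 6.2
position: [652.3, -136.0, 167.4]
ee_rot: [0.886, 0.059, -0.459, 0.03]
contact_force: [2.0, 0.1, 1.0]
gripper_width: 68.2
grasp_force: 0.0
```

```bash
python3 - <<'E'
from h import *
s=arm.read_state();p,q=s["position"],s["ee_rot"]; print(p,s["joints"].round(2))
Rd=pose(0)[1]; c=p+[-20,0,130]
rows(p,q,[(p+[0,0,130],R.from_quat(q)),(c,R.from_quat(q))])
rows(c,q,[(B(0,0,250),Rd)])
E
```

```text
[ 652.31727296 -136.01451047  167.4431152 ] [ 0.06  1.02  0.7   0.07 -2.21  1.65]
[-0.425, -0.0, -0.3] [0.0, 0.0, 0.0]
[-0.471, -0.011, -0.235] [0.0, 0.0, 0.0]
[-0.13, 0.011, 0.514] [-0.0, 0.305, -0.0]
```

>>> arm_command --rows '[[[-0.15,0,-0.1],[0,0,0]],[[-0.3,0,-0.2],[0,0,0]],[[-0.425,0,-0.3],[0,0,0]],[[-0.425,0,-0.3],[0,0,0]]]'

```text
clock: 6.6
position: [653.4, -136.4, 303.9]
ee_rot: [0.89, 0.058, -0.452, 0.032]
contact_force: [-0.8, -0.2, 0.3]
gripper_width: 68.4
grasp_force: 0.0
```

>>> arm_command --rows '[[[-0.04,0,0.12],[0,0.045,0]],[[-0.08,0,0.24],[0,0.09,0]],[[-0.11,0,0.36],[0,0.135,0]],[[-0.14,0.005,0.48],[0,0.18,0]],[[-0.176,0.011,0.579],[0,0.225,0]]]' --grip 0

```text
clock: 7.1
position: [509.4, -157.7, 249.2]
ee_rot: [0.991, 0.066, -0.119, 0.008]
contact_force: [0.1, 0.4, 0.3]
gripper_width: 0.3
grasp_force: 0.0
```

```bash
python3 - <<'E'
from h import *
s=arm.read_state();p,q=s["position"],s["ee_rot"]; print(p,s["joints"].round(2))
rows(p,q,[(B(-60,0,230),pose(0)[1])])
E
```

```text
[ 509.42745936 -157.74163647  249.15147094] [ 0.02  0.33 -0.06  0.03 -1.42  1.68]
[-0.211, -0.011, 0.131] [0.0, 0.076, -0.0]
```

Back off a little so the wrist camera can see the guard and button, and measure.

>>> arm_command --rows '[[[-0.211,-0.011,0.131],[0,0.04,0]],[[-0.211,-0.011,0.131],[0,0.076,0]],[[-0.211,-0.011,0.131],[0,0.076,0]]]'

```text
clock: 7.4
position: [446.0, -163.0, 230.7]
ee_rot: [0.998, 0.065, -0.003, -0.0]
contact_force: [0.3, -0.2, 1.0]
gripper_width: 0.1
grasp_force: 0.0
```

```bash
python3 - <<'E'
from h import *
s=arm.read_state();p,q=s["position"],s["ee_rot"]; print(p,q)
im,d=arm.get_image("wrist");P=cloud("wrist",d)
for r in arm.spot_in("wrist","yellow_button")[:2]: print(r)
h=cv2.cvtColor(im,cv2.COLOR_BGR2HSV)
m=(h[...,0]>45)&(h[...,0]<85)&(h[...,1]>100)&(P[...,2]>48)&(P[...,2]<62)&(np.hypot(P[...,0]-510,P[...,1]+155)<40)
Q=P[m];print(m.sum(),Q.min(0),Q.max(0),np.median(Q,0))
c=(Q.min(0)+Q.max(0))/2; print(c)
y=(h[...,0]>22)&(h[...,0]<36)&(h[...,1]>130)&(P[...,2]>40)&(P[...,0]<800); print("guard",P[y].min(0),P[y].max(0))
for z in(75,45): rows(p,q,[([c[0],c[1],z],pose(0)[1])])
cv2.imwrite("pics/w2.png",im)
E
```

```text
[ 446.02585636 -163.01496011  230.73892531] [ 9.97859173e-01  6.53106922e-02 -3.39281580e-03 -2.71220573e-04]
{'position': [260.1, 113.1], 'score': 0.66}
{'position': [261.7, 82.7], 'score': 0.28}
643 [ 496.46247426 -172.02229144   48.35779256] [ 527.80525412 -141.17350877   61.54846329] [ 512.24814044 -156.62325128   59.35024157]
[ 512.13386419 -156.59790011   54.95312793]
guard [ 526.46282153 -181.85074836   40.01347321] [ 616.76340697 -112.46392189  373.28660033]
[0.27, 0.01, 0.621] [-0.0, 0.002, -0.001]
[0.271, 0.01, 0.741] [-0.0, 0.002, -0.001]
```

View pics/w2.png

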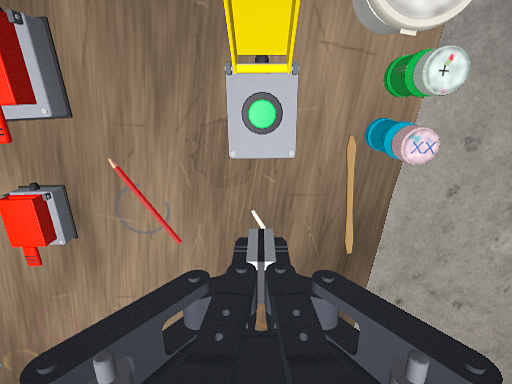

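The guard lies fully open (yellow at the top, (262,35)) and the button is free at (262,113). Now I go above it and press in small steps.

>>> arm_command --rows '[[[0.13,0.005,0.2],[0,0.002,-0.001]],[[0.265,0.01,0.4],[0,0.002,-0.001]],[[0.265,0.01,0.55],[0,0.002,-0.001]],[[0.265,0.01,0.62],[0,0.002,-0.001]],[[0.265,0.01,0.62],[0,0.002,-0.001]]]'

```text
clock: 8.0
position: [515.7, -156.3, 69.7]
ee_rot: [0.998, 0.068, -0.006, -0.0]
contact_force: [-0.4, -0.0, -0.3]
gripper_width: -0.0
grasp_force: 0.0
```

>>> arm_command --rows '[[[0,0,0.04],[0,0,0]],[[0,0,0.06],[0,0,0]],[[0,0,0.08],[0,0,0]],[[0,0,0.08],[0,0,0]]]'

```text
clock: 8.4
position: [517.6, -156.8, 55.2]
ee_rot: [0.998, 0.068, 0.0, 0.0]
contact_force: [1.4, 0.8, 3.1]
gripper_width: 0.0
grasp_force: 1.5
```

>>> arm_command --rows '[[[0,0,0.012],[0,0,0]],[[0,0,0.02],[0,0,0]],[[0,0,0.02],[0,0,0]]]'

```text
clock: 8.7
position: [517.7, -156.8, 51.0]
ee_rot: [0.998, 0.068, 0.0, 0.0]
contact_force: [-0.5, 2.1, 9.7]
gripper_width: -0.2
grasp_force: 4.9
```

>>> arm_command --rows '[[[0,0,0.006],[0,0,0]],[[0,0,0.006],[0,0,0]]]'

```text
clock: 8.9
position: [517.8, -156.8, 50.8]
ee_rot: [0.998, 0.069, 0.0, 0.001]
contact_force: [-3.3, 3.0, 17.8]
gripper_width: 0.3
grasp_force: 9.0
```

```bash
python3 - <<'E'
from h import *
im,d=arm.get_image("scene"); cv2.imwrite("pics/d.png",cv2.resize(im[170:300,270:390],(600,600),interpolation=cv2.INTER_CUBIC))
s=arm.read_state();print(s["position"],s["contact_force"])
E
```

```text
[ 517.75581765 -156.84043674   50.83325815] [-2.49329713  3.19427137 17.54197637]
```

View pics/d.png

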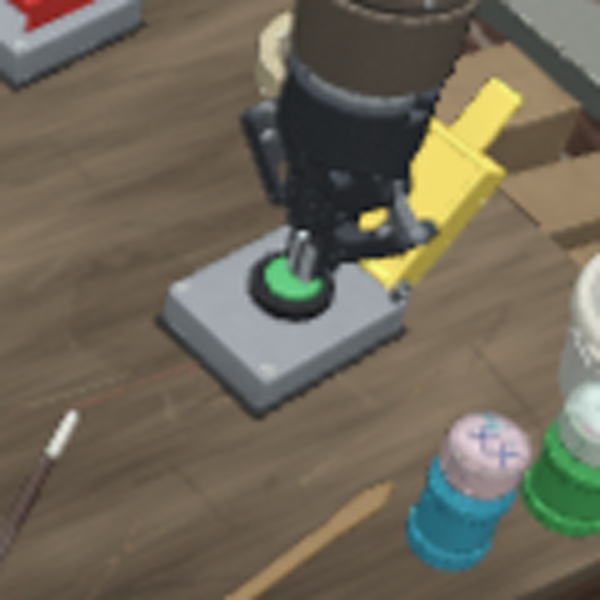

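The fingertips are on the green button with the guard open behind. The hard stop at 17.8 N, 8 mm below the measured button top, means it is fully down. Now I retract straight up.

>>> arm_command --rows '[[[0,0,-0.1],[0,0,0]],[[0,0,-0.25],[0,0,0]],[[0,0,-0.4],[0,0,0]],[[-0.15,0,-0.55],[0,0,0]],[[-0.27,0,-0.7],[0,0,0]]]'

```text
clock: 9.45
position: [448.6, -165.7, 222.2]
ee_rot: [0.998, 0.068, -0.003, -0.0]
contact_force: [0.6, -0.6, 0.2]
gripper_width: 0.1
grasp_force: 0.0
```

>>> arm_command --rows '[[[0,0,0],[0,0,0]],[[0,0,0],[0,0,0]],[[0,0,0],[0,0,0]]]'

```text
clock: 9.75
position: [450.0, -165.6, 221.0]
ee_rot: [0.998, 0.068, -0.003, -0.0]
contact_force: [-0.3, 0.2, -0.1]
gripper_width: -0.0
grasp_force: 0.0
```

```bash
python3 - <<'E'
from h import *
im,d=arm.get_image("wrist");P=cloud("wrist",d);h=cv2.cvtColor(im,cv2.COLOR_BGR2HSV)
m=(h[...,0]>45)&(h[...,0]<85)&(h[...,1]>100)&(P[...,2]>40)&(P[...,2]<70)&(np.hypot(P[...,0]-510,P[...,1]+155)<40)
print(m.sum(),np.median(P[m],0),arm.read_state()["contact_force"])
g=(h[...,1]<60)&(P[...,2]>25)&(P[...,2]<50)&(np.hypot(P[...,0]-510,P[...,1]+155)<60);print("box top",np.median(P[g],0))
t,_=arm.get_image("top"); cv2.imwrite("pics/e.png",np.hstack([cv2.resize(im,(400,300)),cv2.resize(t,(400,300))]))
E
```

```text
692 [ 509.00049348 -156.40405168   58.17802797] [ 0.07800208  0.31666718 -0.3061642 ]
box top [ 511.08272821 -156.29948087   34.46233186]
```

View pics/e.png

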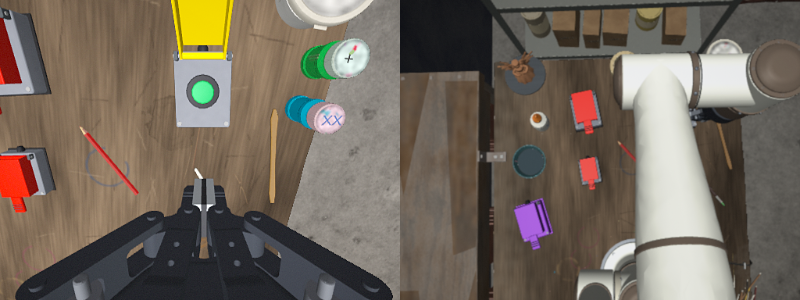

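The button is up again at (204,92), the yellow guard is open, and the red guards are shut, so I hand in.

```bash
python3 -c "
from bench import arm
print(arm.job_done())"
```

```text
the job is handed in; nothing more can be done
None
```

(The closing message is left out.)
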